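Tension the spokes of a cooling tray with a slotted key

ROBOT

A 6-joint arm with a two-finger parallel gripper is mounted at the origin on the work surface. World frame = base frame: x ahead of the robot, y to its left, z up, the work surface at z = 0. Lengths are in m, angles in rad, forces in N, time in s.
With the tool pointing down it reaches from about 0.3 to 0.875 m from the base axis. Payload 6.4 kg.
Tool frame: the origin (TCP) lies midway between the tips of the shut fingers; the grasp point (between the pads) lies 19 mm behind it; x points along the fingers, y is the direction in which the jaws open and shut, and the axes are right-handed (so a half turn about x gives the same grasp; the last joint's range is limited). The gripper opens to 85 mm and grips with 20 to 120 N. Pads are 22 mm wide; open, the fingers measure 114 mm over their backs; the gripper's body (76 mm by 85 mm) begins 54 mm behind the grasp point. The pads swing forward as they close: fully open they stand 13 mm farther back than shut.
Start: joints at [0.899, 0.181, 1.607, -0, 1.354, -0.206], TCP at [0.258, 0.514, 0.231] pointing down, gripper open.
Joint ranges: [-2.99, 2.99], [-0.89, 2.07], [0.3, 2.58], [-1.14, 4.28], [0, 2.63], [-3.12, 3.12]. Speed limits (rad/s): [2.57, 2.57, 3.01, 3.14, 3.14, 3.14].

INTERFACE

Orientations are given as a unit quaternion [w, x, y, z].
In Python, from bench import ctrl gives the robot as it stands.
- The arm moves only by the tool step_arm, never from a script. Its argument "motion" is a list of rows, each a list of 7 numbers: the shift along the tool's x, y, z in mm, then the turn, a rotation vector about the tool's x, y, z in degrees, then the closure in counts, from 0 (fully open) to 255 (shut). In form: [[tx, ty, tz, rx, ry, rz, hand], ...]. A call has 1 to 10 rows; each row is the pose to reach, as a shift and turn from the pose commanded when the call began, along the tool's axes at that moment; what a row does not reach only later rows make up. A row lasts 1/8 s, in which the tool goes at most 62.5 mm and 10.7 degrees, less where a joint would pass 70% of its speed; a pose out of reach is approached as far as the arm can. A call with a gripper value outside its range is refused whole. The fingers move at their own pace and stop on an object; the grip force is fixed at half the most. Time passes only in rows, so rows that repeat a pose let the fingers close. It gives the time, the measured TCP pose, the force and the opening at its end, in the units of the state.
- ctrl.get_obs(): the state, without advancing time (a new reading comes with each control period).
- ctrl.camera(name): name is "side" or "top" or "wrist"; returns (picture, depth): 384x512x3 uint8, red, green, blue; 384x512 float32, m along the optical axis (not along the pixel's ray), 0 where there is no reading.
- ctrl.camera_info(name): a dict with "fx", "fy", "cx", "cy" (pixels), "dist_coeffs" ([k1, k2, p1, p2, k3] as OpenCV has them; the pictures are not rectified), "T" (4x4, takes a point from camera to world coordinates); the wrist camera has in their place "hand_eye" (4x4, takes a point from camera to tool coordinates, whose origin is the TCP and whose axes are the tool frame's). Camera axes: x right, y down, z forward; pixel columns grow to the right and rows downward; lengths in m; the calibration is good to about 2 mm. A picture is of the moment at which its call begins: read the wrist's pose just before it. camera_info takes no time and is no camera call.
- ctrl.hand_in(): hands the job in, once; it reports no verdict.
The state is a dict: "time_s": time; "q": joint angles; "dq": joint speeds; "joint_efforts": joint torques, N m; "eef_pos": TCP position; "eef_rot": TCP orientation; "wrist_force": force on the tool from outside, world axes, zero at the start; "torque": the same for the moment, N m; "opening": opening from 0.0 (shut) to 1.0 (fully open).
Only numpy, scipy, OpenCV 4.12 (cv2) and the standard library are available. Lean on these libraries where they do the work, as an engineer would, in place of code of your own. Each camera call takes 0.05 s, during which the arm holds its last target. There are 200 camera calls.

TASK

Take the T key from its stand and tighten the cooling tray's slack spokes, working clockwise from the spout as seen from above: turn the first nipple exactly one quarter turn clockwise, then the second exactly two quarter turns clockwise, and leave the other two nipples as they are. Turn the nipples only with the key, finding each by feel and pressing gently because the spokes are easily spoiled; then stand the key back upright in its stand, let go, and do not disturb the other things.

Things in the scene. Friction and masses are not known exactly. Their poses are not given: they have to be found in the camera images.
- tray: round steel cooling tray, fixed, 260 mm across, rim top 45 mm above the table; origin: centre of its underside, z up. An open spout (70 mm wide) sticks out midway between the tray's own +x and +y, to 178 mm from the centre. Four spokes run from the hub to four like brass nipples on the rim, 45, 135, 225 and 315 degrees clockwise from the spout seen from above (the tray's +x, -y, -x, +y).
- seat1 (a point): nominal seat of the first nipple clockwise from the spout (45 degrees): wants one quarter turn. Point on the rim's top face, 104 mm from the tray's centre. A nipple is a flat upright brass tab 22 mm long, 5 mm thick, 14 mm high, on a collar 18 mm across. At the start its length lies along its spoke (within 3 degrees). The tab's top is 28 mm above this point.
- nip1 (a joint): angle (rad) nipple 1 has been turned since the start, growing clockwise seen from above (tightening); 0 at the start, 1.571 for a quarter turn. Every nipple takes 0.10 N m to turn at first and 0.02 N m more per radian, and stays where it is left.
- seat2 (a point): nominal seat of the second clockwise (135 degrees): wants two quarter turns. Point on the rim's top face, 104 mm from the tray's centre. About all nipples: the spokes are slack, so a nipple really stands up to 6 mm to either side of its seat across the spoke and up to 3 mm along it, which no reading tells: find it by feel.
- nip2 (a joint): angle (rad) nipple 2 has been turned since the start, growing clockwise seen from above (tightening); 0 at the start, 1.571 for a quarter turn.
- seat3 (a point): nominal seat of the third clockwise (225 degrees): to be left alone. Point on the rim's top face, 104 mm from the tray's centre. About all nipples: sprung, each yields downward by up to 6 mm (2 N to start it, then 1 N per mm) and sideways by up to 6 mm (2 N per mm), then is rigid. More than 22 N on a nipple spoils its spoke.
- nip3 (a joint): angle (rad) nipple 3 has been turned since the start, growing clockwise seen from above (tightening); 0 at the start, 1.571 for a quarter turn.
- seat4 (a point): nominal seat of the fourth clockwise (315 degrees): to be left alone. Point on the rim's top face, 104 mm from the tray's centre.
- nip4 (a joint): angle (rad) nipple 4 has been turned since the start, growing clockwise seen from above (tightening); 0 at the start, 1.571 for a quarter turn.
- key_bar (a point): centre of the wooden cross bar of the loose steel T key, which stands upright in its stand; the bar is 50 mm long (along this point's x), 12 mm thick (y) and 24 mm high (z up), with a 10 mm round neck below it. The key is 84 mm high, about 0.14 kg; this point is 72 mm above its lower end.
- key: the same T key; origin at the centre of the lower end of its foot, axes as the bar's. The foot is 26 mm (x) by 24 mm (y), 18 mm high, with a slot right through it along x, 7.5 mm wide and 11 mm deep, open below: it goes over a nipple's tab, with about 0.1 rad of play to either side. The key works either way round.
- stand: the key's stand: fixed open square black box, 50 mm outside, 40 mm inside, 26 mm high, floor 5 mm thick; origin at the centre of its underside. The key's foot stands loosely in it, any way round.
- cup_mid (a point): bystander: white tasting cup, 72 mm across, 60 mm high, loose; point in its middle. Leave it alone.
- jar_mid (a point): bystander: amber glass jar with steel cap, 72 mm across, 100 mm high, loose; point in its middle. Leave it alone.
- tin_mid (a point): bystander: plain steel sample tin, 68 mm across, 85 mm high, loose; point in its middle. Leave it alone.
- collar_mid (a point): bystander: loose dark steel shaft collar, 40 mm across, 12 mm high, loose; point in its middle. Leave it alone.
- spoon_mid (a point): bystander: spoon lying flat, loose; point in its middle. Leave it alone.
- driver_mid (a point): bystander: screwdriver lying flat, loose; point in its middle. Leave it alone.
- brush_mid (a point): bystander: brush lying flat, loose; point in its middle. Leave it alone.
Mind the look-alikes: they are no part of the job. Leave any purple look-alike of the key alone. Several things have the shape of the stand; the one meant has the colours described above.

How it is judged:
By the outcome, as a careful person would: the job done as asked, in the order asked, and still so for the second after the job is handed in, with the robot touching nothing.
It also fails if it takes over 72 s, if anything falls off the work surface, if the arm or the gripper's body presses on something with over 40 N, if the wrist force passes 120 N, or if a joint passes its speed limit or range.

## Working session

There is one attempt and no reset: what is moved stays moved. The work goes in short steps, Python scripts to look and compute and a tool call to move; the robot and the scene stay as the last step left them, time stands still between calls to the robot, and variables do not carry over. Pictures are saved under pics/ and viewed, about 8 in all and at most 12, crops included, and the job is handed in when it is done.

Besides the shell and the picture viewer there is one more tool, called after ">>>" as a command line: name --pt "numbers of a row" for each row, then --argument value for the rest. step_arm: Moves the arm, as the interface text tells. Its arguments: {"type":"object","properties":{"motion":{"type":"array","items":{"type":"array","items":{"type":"number"}}}},"required":["motion"]}

```bash
ls; mkdir -p pics; cat > h.py <<'E'
import numpy as np, cv2
from bench import ctrl
from scipy.spatial.transform import Rotation as R
def pose():
    o=ctrl.get_obs(); q=o['eef_rot']; T=np.eye(4); T[:3,:3]=R.from_quat([q[1],q[2],q[3],q[0]]).as_matrix(); T[:3,3]=o['eef_pos']; return o,T
def shot(name):
    o,T=pose(); I=ctrl.camera_info(name); im,d=ctrl.camera(name)
    I['W']=np.array(I['T']) if 'T' in I else T@np.array(I['hand_eye'])
    return im,d,I
def ray(I,px):
    K=np.array([[I['fx'],0,I['cx']],[0,I['fy'],I['cy']],[0,0,1]])
    p=cv2.undistortPoints(np.array(px,float).reshape(-1,1,2),K,np.array(I['dist_coeffs'],float)).reshape(-1,2)
    return np.c_[p,np.ones(len(p))]
def onplane(I,px,z):
    r=ray(I,px)@I['W'][:3,:3].T; o=I['W'][:3,3]; return o+r*((z-o[2])/r[:,2])[:,None]
def bydepth(I,px,d):
    r=ray(I,px); z=np.array([d[int(v),int(u)] for u,v in px])
    return (r*z[:,None])@I['W'][:3,:3].T+I['W'][:3,3]
def save(n,im): cv2.imwrite('pics/'+n+'.png',im[:,:,::-1])
E
python3 - <<'E'
from h import *
o,T=pose();print({k:np.round(v,3) for k,v in o.items()});print(T.round(3))
for n in('top','side'):
    im,d,I=shot(n);save(n,im);np.savez(n,im=im,d=d);print(n,I['W'].round(3),I['fx'],I['dist_coeffs'])
a=cv2.imread('pics/top.png');print(ctrl.camera_info('wrist'))
cv2.imwrite('pics/top2.png',cv2.resize(a,(800,600)))
a=cv2.imread('pics/side.png');cv2.imwrite('pics/side2.png',cv2.resize(a,(800,600)))
E
```

```text
pics
{'time_s': np.float64(0.0), 'q': array([ 0.899,  0.182,  1.608, -0.   ,  1.354, -0.206]), 'dq': array([ 0.001,  0.001,  0.001, -0.   ,  0.001, -0.001]), 'joint_efforts': array([-1.0000e-03, -4.4487e+01, -3.5133e+01, -0.0000e+00,  9.0000e-03,
        0.0000e+00]), 'eef_pos': array([0.258, 0.513, 0.23 ]), 'eef_rot': array([ 0.688,  0.163,  0.688, -0.164]), 'wrist_force': array([-0.103, -0.78 ,  0.102]), 'torque': array([ 0.001,  0.003, -0.033]), 'opening': np.float64(1.003)}
[[-0.001  0.449  0.893  0.258]
 [-0.001  0.893 -0.449  0.513]
 [-1.    -0.002 -0.     0.23 ]
 [ 0.     0.     0.     1.   ]]
top [[-1.10e-02 -9.86e-01  1.69e-01  3.23e-01]
 [-1.00e+00  1.50e-02  2.00e-02 -1.00e-03]
 [-2.20e-02 -1.69e-01 -9.85e-01  1.19e+00]
 [ 0.00e+00  0.00e+00  0.00e+00  1.00e+00]] 383.42347152511974 [-0.10402638  0.          0.          0.          0.        ]
side [[ 0.92  -0.215  0.327  0.161]
 [-0.391 -0.529  0.753 -0.778]
 [ 0.011 -0.821 -0.571  0.665]
 [ 0.     0.     0.     1.   ]] 389.65393375817746 [-0.08297152  0.          0.          0.          0.        ]
{'fx': 304.5839566138885, 'fy': 304.5839566138885, 'cx': 252.9794235605727, 'cy': 190.92364943880742, 'dist_coeffs': array([-0.0660619,  0.       ,  0.       ,  0.       ,  0.       ]), 'hand_eye': array([[-5.05091635e-04, -2.88493768e-01,  9.57481640e-01,
        -1.42176600e-01],
       [ 9.99999869e-01, -6.25629028e-05,  5.08670393e-04,
         6.38069937e-04],
       [-8.68454076e-05,  9.57481771e-01,  2.88493762e-01,
        -7.23974861e-02],
       [ 0.00000000e+00,  0.00000000e+00,  0.00000000e+00,
         1.00000000e+00]])}
```

View pics/top2.png

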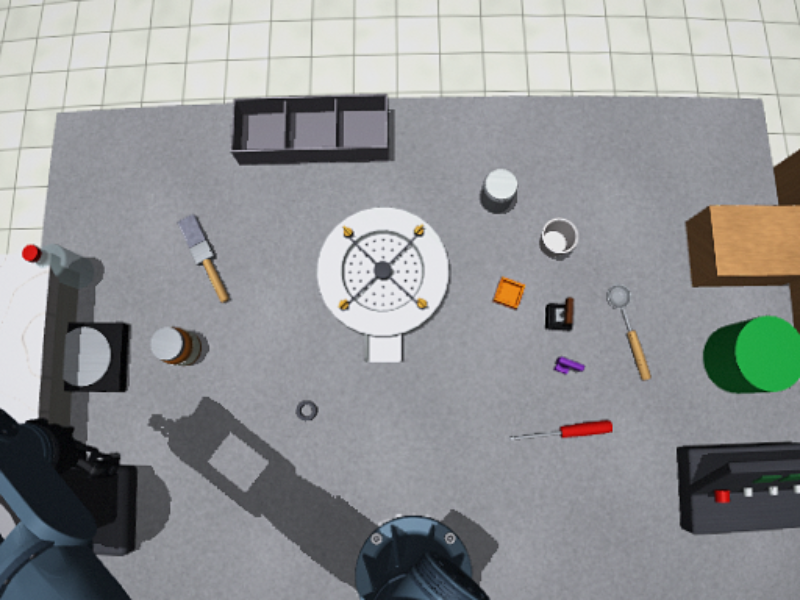

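View pics/side2.png

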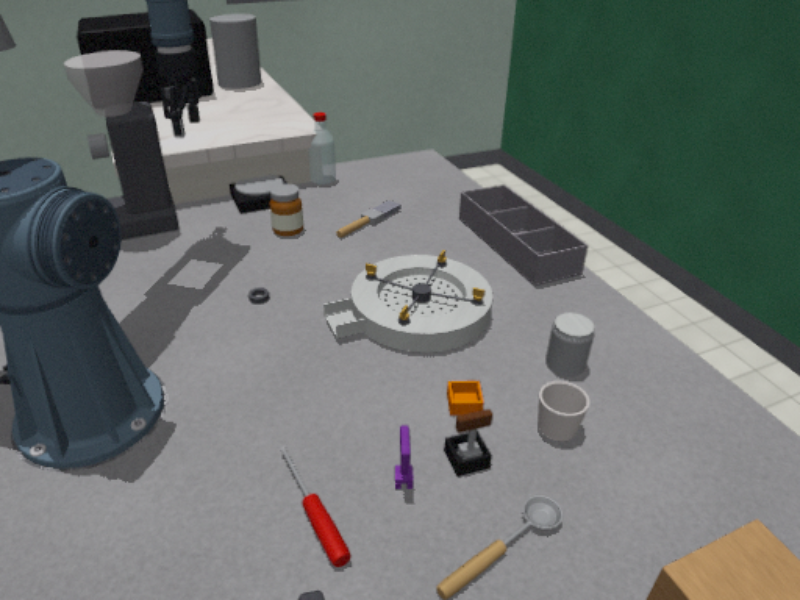

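The spout points toward the robot (385,348 in the top view). Clockwise from it, nipple 1 is at (343,304) and nipple 2 at (348,232). The key with its brown bar is at (569,312) in the black stand at (560,316); the purple look-alike is at (568,366).

```bash
python3 - <<'E'
from h import *
for n in('top','side'):
    z=np.load(n+'.npz');im,d=z['im'],z['d'];I=ctrl.camera_info(n);I['W']=np.array(I['T'])
    hsv=cv2.cvtColor(im,cv2.COLOR_RGB2HSV);s=1.5625
    def comp(m,box,zp,name,mn=8):
        u0,v0,u1,v1=[int(b/s) for b in box]
        mm=np.zeros(m.shape,np.uint8);mm[v0:v1,u0:u1]=m[v0:v1,u0:u1]
        k,l,st,c=cv2.connectedComponentsWithStats(mm)
        for i in range(1,k):
            if st[i,4]>=mn:
                p=onplane(I,[c[i]],zp)[0]; vv,uu=np.where(l==i); P=bydepth(I,np.c_[uu,vv],d)
                print(n,name,st[i,4],(c[i]*s).round(),'plane',p.round(4),'depth med',np.median(P,0).round(4),'zmax',P[:,2].max().round(3))
                if st[i,4]>30 and name=='bar':
                    r=cv2.minAreaRect(np.c_[uu,vv].astype(np.float32));b=cv2.boxPoints(r);print(onplane(I,b,zp).round(4).tolist())
    H,S,V=hsv[...,0],hsv[...,1],hsv[...,2]
    brass=((H>12)&(H<30)&(S>120)&(V>90)).astype(np.uint8)
    comp(brass,(300,190,480,330) if n=='top' else (340,240,500,330),.066,'brass')
    brown=((H<15)&(S>100)&(V>20)&(V<150)).astype(np.uint8)
    comp(brown,(540,285,600,340) if n=='top' else (440,400,500,440),.089,'bar')
    blk=(V<60).astype(np.uint8)
    comp(blk,(535,285,590,340) if n=='top' else (435,430,500,480),.026,'black',20)
    if n=='top':
        u0,v0,u1,v1=[int(b/s) for b in (300,195,465,370)]
        uu,vv=np.meshgrid(np.arange(u0,u1),np.arange(v0,v1));px=np.c_[uu.ravel(),vv.ravel()]
        P=bydepth(I,px,d);m=(P[:,2]>.038)&(P[:,2]<.052);Q=P[m]
        c,r=cv2.minEnclosingCircle(Q[:,:2].astype(np.float32));print('rim',len(Q),np.median(Q[:,2]),c,r)
        c=Q[:,:2].mean(0)
        ok=Q[:,0]>.0
        (a,b),ax,an=cv2.fitEllipse(cv2.convexHull(Q[Q[:,0]>np.median(Q[:,0])-.06][:,:2].astype(np.float32)));print('ell',a,b,ax)
        m=(P[:,2]>.0)&(P[:,2]<.06);print('minx',P[(P[:,2]>.02)][:,0].min(),P[P[:,2]>.02][np.argsort(P[P[:,2]>.02][:,0])[:40]].mean(0))
E
```

```text
top brass 25 [347. 231.] plane [0.658  0.1183 0.066 ] depth med [0.6581 0.1182 0.0632] zmax 0.076
top brass 23 [418. 229.] plane [ 0.6591 -0.0217  0.066 ] depth med [ 0.6598 -0.0224  0.0614] zmax 0.075
top brass 28 [421. 303.] plane [ 0.5138 -0.024   0.066 ] depth med [ 0.5138 -0.0228  0.0627] zmax 0.074
top brass 24 [343. 304.] plane [0.5137 0.1247 0.066 ] depth med [0.5137 0.1239 0.0617] zmax 0.074
top bar 75 [568. 310.] plane [ 0.4916 -0.2986  0.089 ] depth med [ 0.4921 -0.299   0.087 ] zmax 1.19
[[0.4678, -0.2885, 0.089], [0.515, -0.2952, 0.089], [0.5137, -0.3086, 0.089], [0.4664, -0.3018, 0.089]]
top black 195 [556. 317.] plane [ 0.4885 -0.2905  0.026 ] depth med [ 0.4857 -0.2899  0.021 ] zmax 0.089
rim 3461 0.04451334750042757 (0.561661958694458, 0.04610220715403557) 0.1527567058801651
ell 0.5927782654762268 0.04989013075828552 (0.23875637352466583, 0.25935858488082886)
minx 0.32309936437014986 [ 0.32309936 -0.00123791  1.19044945]
side brass 19 [441. 256.] plane [0.6572 0.1159 0.066 ] depth med [0.6567 0.1146 0.0655] zmax 0.076
side brass 37 [370. 269.] plane [0.5124 0.1265 0.066 ] depth med [0.5117 0.1254 0.0659] zmax 0.076
side brass 36 [477. 293.] plane [ 0.6579 -0.0216  0.066 ] depth med [ 0.6573 -0.0231  0.0664] zmax 0.665
side brass 22 [403. 313.] plane [ 0.513  -0.0265  0.066 ] depth med [ 0.5115 -0.0273  0.0638] zmax 0.665
side bar 285 [470. 416.] plane [ 0.4854 -0.2999  0.089 ] depth med [ 0.4993 -0.3016  0.0805] zmax 0.665
[[0.4709, -0.2672, 0.089], [0.5235, -0.2892, 0.089], [0.4986, -0.3312, 0.089], [0.4486, -0.3102, 0.089]]
side black 441 [466. 455.] plane [ 0.4803 -0.3104  0.026 ] depth med [ 0.4821 -0.3133  0.0198] zmax 0.052
```

>>> step_arm --pt "-310 286 0 0 0 0 0" --pt "-310 286 0 0 0 0 0" --pt "-310 286 0 0 0 0 0" --pt "-310 286 0 0 0 0 0" --pt "-310 286 0 0 0 0 0" --pt "-310 286 0 0 0 0 0" --pt "-310 286 0 0 0 0 0" --pt "-310 286 0 0 0 0 0"

```text
time_s: 1.1
eef_pos: [0.3619, 0.72, 0.5064]
eef_rot: [0.692, 0.179, 0.684, -0.147]
wrist_force: [-0.8, 0.3, 1.6]
opening: 1.002
```

I swapped the axes in that row, so the arm went up and outward. It touched nothing, and I'm correcting it now.

>>> step_arm --pt "0 -425 286 0 0 0 0" --pt "0 -425 286 0 0 0 0" --pt "0 -425 286 0 0 0 0" --pt "0 -425 286 0 0 0 0" --pt "0 -425 286 0 0 0 0" --pt "0 -425 286 0 0 0 0" --pt "0 -425 286 0 0 0 0" --pt "0 -425 286 0 0 0 0" --pt "0 -425 286 0 0 0 0"

```text
time_s: 2.22
eef_pos: [0.4272, 0.2094, 0.4898]
eef_rot: [0.694, 0.181, 0.681, -0.148]
wrist_force: [0.2, 0.5, 0.3]
opening: 1.002
```

```bash
cat >> h.py <<'E'
def goto(p,head):
    """rows' shift/turn from present pose to TCP p, tool straight down, y heading (deg)"""
    o,T=pose(); h=np.radians(head); y=np.array([np.cos(h),np.sin(h),0]); x=np.array([0,0,-1.]); z=np.cross(x,y)
    Rg=np.c_[x,y,z]; t=T[:3,:3].T@(np.array(p)-T[:3,3])*1000; r=R.from_matrix(T[:3,:3].T@Rg).as_rotvec(degrees=True)
    print('t',round(o['time_s'],2),'pos',(T[:3,3]*1000).round(1),'head',np.degrees(np.arctan2(T[1,1],T[0,1])).round(2),'q',np.degrees(o['q']).round(1),'F',o['wrist_force'].round(2),'M',o['torque'].round(3))
    print('move',t.round(1),r.round(2))
E
python3 -c "
from h import *
goto([.4915,-.2985,.22],82)"
```

```text
t 2.23 pos [427.2 209.4 489.8] head 63.13 q [ 10.4  -9.3  83.    2.1 104.3 -52.2] F [0.18 0.45 0.33] M [-0.011  0.019 -0.013]
move [ 250.7 -436.8  285. ] [-18.87   0.87  -2.72]
```

>>> step_arm --pt "60 -437 285 0 0 0 0" --pt "100 -437 285 -6 0 -1 0" --pt "150 -437 285 -12 0 -2 0" --pt "200 -437 285 -19 1 -3 0" --pt "251 -437 285 -19 1 -3 0" --pt "251 -437 285 -19 1 -3 0" --pt "251 -437 285 -19 1 -3 0" --pt "251 -437 285 -19 1 -3 0" --pt "251 -437 285 -19 1 -3 0" --pt "251 -437 285 -19 1 -3 0"

```text
time_s: 3.48
eef_pos: [0.4908, -0.2994, 0.2167]
eef_rot: [0.702, 0.045, 0.708, -0.051]
wrist_force: [0.2, 0.7, 0.3]
opening: 1.003
```

```bash
python3 - <<'E'
from h import *
im,d,I=shot('wrist');save('w1',im);np.savez('w1',im=im,d=d,W=I['W'])
goto([.4915,-.2985,.22],82)
E
```

```text
t 3.52 pos [ 490.5 -300.6  215.4] head 82.16 q [ -42.9   11.4   92.8   -0.8   76.  -124.9] F [-1.63 -0.64 -0.76] M [-0.027  0.058 -0.029]
move [-4.6  2.2  0.7] [ 0.15 -0.51  0.53]
```

View pics/w1.png

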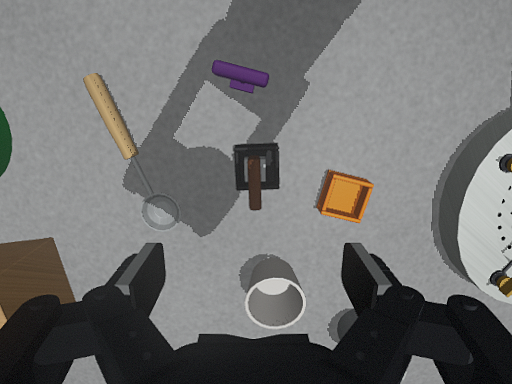

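The close view shows the brown bar on the key at about (255,183), the black stand at (257,165), and the orange one at (346,196).

```bash
python3 - <<'E'
from h import *
z=np.load('w1.npz');im,d=z['im'],z['d'];I=ctrl.camera_info('wrist');I['W']=z['W']
hsv=cv2.cvtColor(im,cv2.COLOR_RGB2HSV);H,S,V=cv2.split(hsv)
m=((H<15)&(S>90)&(V<160)).astype(np.uint8);m[:,:230]=0;m[:,285:]=0;m[:140]=0;m[225:]=0
v,u=np.where(m);P=bydepth(I,np.c_[u,v],d);ok=(P[:,2]>.08)&(P[:,2]<.1)
print(len(u),np.percentile(P[:,2],[5,50,95]).round(4))
P=P[ok];r=cv2.minAreaRect((P[:,:2]*1000).astype(np.float32));print('bar top',ok.sum(),r,cv2.boxPoints(r).round(1).tolist())
c=P[:,:2].mean(0);w,V2=np.linalg.eigh(np.cov((P[:,:2]-c).T));print(c,np.degrees(np.arctan2(V2[1,1],V2[0,1])))
# stand: depth points z .02-.032 in black region
uu,vv=np.meshgrid(np.arange(225,290),np.arange(135,220));px=np.c_[uu.ravel(),vv.ravel()];Q=bydepth(I,px,d)
k=(Q[:,2]>.018)&(Q[:,2]<.032)&(V[px[:,1],px[:,0]]<70);Q=Q[k]
r=cv2.minAreaRect((Q[:,:2]*1000).astype(np.float32));print('stand',k.sum(),r)
E
```

```text
441 [0.0869 0.0883 0.0896]
bar top 441 ((493.2987976074219, -299.5401611328125), (10.505370140075684, 48.431148529052734), 84.26496887207031) [[468.70001220703125, -302.29998779296875], [516.9000244140625, -307.20001220703125], [517.9000244140625, -296.70001220703125], [469.70001220703125, -291.8999938964844]]
[ 0.49115891 -0.29907915] 174.1392941358566
stand 680 ((490.9245910644531, -296.845947265625), (49.06904602050781, 49.74314880371094), 84.38217163085938)
```

```bash
python3 - <<'E'
from h import *
goto([.492,-.2993,.057],84.2)
E
```

```text
t 3.52 pos [ 490.5 -300.6  215.4] head 82.16 q [ -42.9   11.4   92.8   -0.8   76.  -124.9] F [-1.63 -0.64 -0.76] M [-0.027  0.058 -0.029]
move [158.4   3.    2.7] [-2.05 -0.52  0.52]
```

>>> step_arm --pt "40 3 3 -2 0 0.5 0" --pt "80 3 3 -2 0 0.5 0" --pt "100 3 3 -2 0 0.5 0" --pt "100 3 3 -2 0 0.5 0" --pt "100 3 3 -2 0 0.5 0"

```text
time_s: 4.15
eef_pos: [0.4941, -0.295, 0.1187]
eef_rot: [0.704, 0.035, 0.709, -0.035]
wrist_force: [0.8, -0.4, 0.8]
opening: 1.001
```

```bash
python3 - <<'E'
from h import *
goto([.492,-.2993,.057],84.2)
E
```

```text
t 4.15 pos [ 494.1 -295.   118.7] head 84.34 q [ -42.5   17.8   97.    -0.3   65.6 -126.7] F [ 0.83 -0.42  0.79] M [ 0.009 -0.012 -0.016]
move [61.7 -4.4 -1.3] [ 0.14 -0.41  0.02]
```

>>> step_arm --pt "30 -4.4 -1.3 0 0 0 0" --pt "50 -4.4 -1.3 0 0 0 0" --pt "62 -4.4 -1.3 0 0 0 0" --pt "62 -4.4 -1.3 0 0 0 0" --pt "62 -4.4 -1.3 0 0 0 255" --pt "62 -4.4 -1.3 0 0 0 255" --pt "62 -4.4 -1.3 0 0 0 255" --pt "62 -4.4 -1.3 0 0 0 255" --pt "62 -4.4 -1.3 0 0 0 255" --pt "62 -4.4 -1.3 0 0 0 255"

```text
time_s: 5.4
eef_pos: [0.4902, -0.298, 0.054]
eef_rot: [0.702, 0.036, 0.71, -0.034]
wrist_force: [-0.6, -0.1, 2.3]
opening: 0.134
```

```bash
python3 - <<'E'
from h import *
print(pose()[0]['opening'])
goto([.492,-.2993,.057],84.2)
E
```

```text
0.13367819225766084
t 5.4 pos [ 490.2 -298.    54. ] head 84.32 q [ -43.    23.2   98.6   -0.3   58.9 -127.2] F [-0.62 -0.08  2.29] M [0.058 0.04  0.033]
move [-3.1 -1.1  1.9] [ 0.12 -0.63 -0.14]
```

>>> step_arm --pt "-30 0 0 0 0 0 255" --pt "-80 0 0 0 0 0 255" --pt "-140 0 0 0 -0.6 0 255" --pt "-150 0 0 0 -0.6 0 255" --pt "-150 0 0 0 -0.6 0 255"

```text
time_s: 6.02
eef_pos: [0.4917, -0.2985, 0.2038]
eef_rot: [0.706, 0.036, 0.706, -0.034]
wrist_force: [0.5, -0.3, -2.0]
opening: 0.134
```

```bash
python3 - <<'E'
from h import *
print(pose()[0]['opening'])
goto([.548,.089,.2],44)
E
```

```text
0.1336670118073768
t 6.03 pos [ 491.7 -298.5  203.8] head 84.32 q [-4.310e+01  1.190e+01  9.360e+01  1.000e-01  7.460e+01 -1.275e+02] F [ 0.53 -0.27 -2.02] M [0.013 0.019 0.029]
move [  4.7 391.1  17.7] [40.32 -0.06 -0.12]
```

>>> step_arm --pt "0 60 3 5 0 0 255" --pt "0 120 6 10 0 0 255" --pt "0 180 9 15 0 0 255" --pt "0 240 12 20 0 0 255" --pt "2 300 15 26 0 0 255" --pt "4 360 17 33 0 0 255" --pt "5 391 18 40.3 0 0 255" --pt "5 391 18 40.3 0 0 255" --pt "5 391 18 40.3 0 0 255" --pt "5 391 18 40.3 0 0 255"

```text
time_s: 7.28
eef_pos: [0.5479, 0.0877, 0.199]
eef_rot: [0.65, 0.277, 0.652, -0.276]
wrist_force: [0.4, -1.3, -1.6]
opening: 0.131
```

```bash
python3 - <<'E'
from h import *
im,d,I=shot('wrist');save('w2',im);np.savez('w2',im=im,d=d,W=I['W'])
goto([.548,.089,.2],44)
E
```

```text
t 7.33 pos [548.1  87.6 199.3] head 43.96 q [ -3.3   9.6  96.8   0.2  73.7 -47.3] F [-0.21 -0.66 -1.43] M [-0.031 -0.049  0.008]
move [-0.7  0.9 -1.1] [-0.04 -0.17 -0.04]
```

View pics/w2.png

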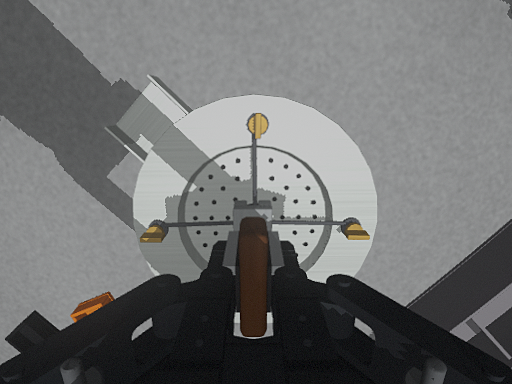

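The view shows nipple 1 at (258,125) with its spoke running to the hub. Nipples 2 and 4 are at the sides, and the held key is at (255,270).

```bash
cat > nip.py <<'E'
from h import *
def brass(f,box,plane_pts=True):
    z=np.load(f);im,d=z['im'],z['d'];I=ctrl.camera_info('wrist');I['W']=z['W']
    H,S,V=cv2.split(cv2.cvtColor(im,cv2.COLOR_RGB2HSV))
    m=((H>10)&(H<32)&(S>90)&(V>60)).astype(np.uint8);k=np.zeros_like(m);u0,v0,u1,v1=box;k[v0:v1,u0:u1]=m[v0:v1,u0:u1]
    v,u=np.where(k);P=bydepth(I,np.c_[u,v],d)*1000
    print('brass px',len(u),'z pct',np.percentile(P[:,2],[5,25,50,75,95]).round(1))
    for nm,lo,hi in(('tab',67,80),('collar',50,64)):
        Q=P[(P[:,2]>lo)&(P[:,2]<hi)]
        if len(Q)>8:
            r=cv2.minAreaRect(Q[:,:2].astype(np.float32));w,E=np.linalg.eigh(np.cov(Q[:,:2].T))
            print(nm,len(Q),'mean',Q.mean(0).round(1),'rect c',np.round(r[0],1),'size',np.round(r[1],1),'axis head',np.degrees(np.arctan2(E[1,1],E[0,1])).round(1))
    return I,im,d
E
python3 - <<'E'
from nip import *
I,im,d=brass('w2.npz',(235,100,285,150))
uu,vv=np.meshgrid(np.arange(100,400),np.arange(85,250));px=np.c_[uu.ravel(),vv.ravel()];P=bydepth(I,px,d)*1000
Q=P[(P[:,2]>43)&(P[:,2]<48)&(np.hypot(P[:,0]-587,P[:,1]-48)<135)]
h=cv2.convexHull(Q[:,:2].astype(np.float32))[:,0]; 
h=h[np.hypot(h[:,0]-587,h[:,1]-48)>125]
A=np.c_[2*h,np.ones(len(h))];s=np.linalg.lstsq(A,(h**2).sum(1),rcond=None)[0];print('centre',s[:2],np.sqrt(s[2]+s[:2]@s[:2]),len(h))
# outer rim top only: sharper
T=pose()[1];
# key foot top / bar in tool frame
H,S,V=cv2.split(cv2.cvtColor(im,cv2.COLOR_RGB2HSV))
m=((H<15)&(S>90)&(V<170));m[:200]=0;m[:,:225]=0;m[:,285:]=0
v,u=np.where(m);B=bydepth(I,np.c_[u,v],d);B=(B-T[:3,3])@T[:3,:3]*1000
print('bar tool',np.percentile(B,[2,50,98],axis=0).round(1).tolist())
t=B[B[:,0]<np.percentile(B[:,0],5)+4];r=cv2.minAreaRect(t[:,1:].astype(np.float32));print('bar top rect yz',r)
E
```

```text
brass px 324 z pct [58.4 59.6 60.8 72.3 73.4]
tab 147 mean [515.6 128.4  72.5] rect c [515.9 128.1] size [ 4.4 21.5] axis head 133.1
collar 169 mean [515.8 128.3  59.7] rect c [515.7 127.9] size [16.4 15.2] axis head -137.5
centre [585.14283032  53.26674228] 128.86726713035844 51
bar tool [[-35.4, -4.5, -21.4], [-34.0, 0.9, -0.8], [-31.7, 6.2, 24.4]]
bar top rect yz ((0.9765715599060059, -22.968963623046875), (11.525596618652344, 99.55703735351562), 0.09055795520544052)
```

```bash
python3 - <<'E'
from h import *
goto([.5141,.1287,.132],43.1)
E
```

```text
t 7.33 pos [548.1  87.6 199.3] head 43.96 q [ -3.3   9.6  96.8   0.2  73.7 -47.3] F [-0.21 -0.66 -1.43] M [-0.031 -0.049  0.008]
move [ 67.4   4.  -53. ] [ 0.86 -0.17 -0.04]
```

>>> step_arm --pt "0 4 -53 0.9 -0.2 0 255" --pt "0 4 -53 0.9 -0.2 0 255" --pt "30 4 -53 0.9 -0.2 0 255" --pt "60 4 -53 0.9 -0.2 0 255" --pt "67 4 -53 0.9 -0.2 0 255" --pt "67 4 -53 0.9 -0.2 0 255" --pt "67 4 -53 0.9 -0.2 0 255" --pt "67 4 -53 0.9 -0.2 0 255"

```text
time_s: 8.32
eef_pos: [0.5152, 0.1299, 0.1341]
eef_rot: [0.65, 0.282, 0.647, -0.281]
wrist_force: [-0.5, 0.4, -1.1]
opening: 0.134
```

```bash
python3 - <<'E'
from h import *
goto([.5141,.1287,.122],43.1)
E
```

```text
t 8.32 pos [515.2 129.9 134.1] head 43.12 q [  1.3  11.  103.4   0.   65.4 -41.8] F [-0.47  0.41 -1.05] M [ 0.021  0.065 -0.013]
move [12.1 -1.7  0.1] [ 0.02  0.15 -0.18]
```

>>> step_arm --pt "5 -1.5 0 0 0 0 255" --pt "8 -1.5 0 0 0 0 255" --pt "11 -1.5 0 0 0 0 255" --pt "14 -1.5 0 0 0 0 255" --pt "16 -1.5 0 0 0 0 255" --pt "16 -1.5 0 0 0 0 255"

```text
time_s: 9.07
eef_pos: [0.5131, 0.1289, 0.1167]
eef_rot: [0.649, 0.282, 0.648, -0.281]
wrist_force: [-0.2, 0.9, -0.7]
opening: 0.13
```

```bash
cat > rd.py <<'E'
from h import *
import sys
n=int(sys.argv[1]) if len(sys.argv)>1 else 3
L=[]
for i in range(n):
    o,T=pose();ctrl.camera('side');L.append(np.r_[o['eef_pos']*1000,np.degrees(np.arctan2(T[1,1],T[0,1])),o['wrist_force'],o['torque'],T[:3,:3].T@o['wrist_force']])
L=np.array(L);print('t',o['time_s'],'q6',np.degrees(o['q'][5]).round(1))
for k,s in(('pos',slice(0,3)),('head',slice(3,4)),('F',slice(4,7)),('M',slice(7,10)),('Ftool',slice(10,13))): print(k,L[:,s].mean(0).round(3),'sd',L[:,s].std(0).round(3))
E
python3 rd.py 4
```

```text
t 9.225 q6 -41.9
pos [513.241 128.925 116.887] sd [0.098 0.007 0.131]
head [43.123] sd [0.001]
F [-0.288 -0.143 -1.377] sd [0.697 0.753 0.393]
M [-0.     0.014 -0.015] sd [0.005 0.026 0.053]
Ftool [ 1.376 -0.31  -0.093] sd [0.392 0.921 0.452]
```

>>> step_arm --pt "2 0 0 0 0 0 255" --pt "4 0 0 0 0 0 255" --pt "4 0 0 0 0 0 255" --pt "4 0 0 0 0 0 255"

```text
time_s: 9.78
eef_pos: [0.5132, 0.129, 0.1129]
eef_rot: [0.649, 0.282, 0.648, -0.281]
wrist_force: [0.2, 0.0, -1.9]
opening: 0.135
```

```bash
python3 rd.py 4
```

```text
t 9.925 q6 -41.9
pos [513.259 128.929 112.938] sd [0.023 0.014 0.028]
head [43.125] sd [0.001]
F [-0.007 -0.036 -1.802] sd [0.29  0.386 0.274]
M [-0.01   0.021  0.017] sd [0.022 0.029 0.017]
Ftool [ 1.802 -0.033  0.02 ] sd [0.274 0.365 0.315]
```

>>> step_arm --pt "1 3 0 0 0 0 255" --pt "1 3 0 0 0 0 255" --pt "1 3 0 0 0 0 255"

```text
time_s: 10.35
eef_pos: [0.5153, 0.1309, 0.1118]
eef_rot: [0.649, 0.281, 0.648, -0.281]
wrist_force: [0.2, -0.1, -1.4]
opening: 0.133
```

```bash
python3 rd.py 4
```

```text
t 10.5 q6 -41.7
pos [515.317 130.934 111.835] sd [0.017 0.012 0.009]
head [43.127] sd [0.004]
F [-0.495 -0.114 -1.641] sd [0.645 0.232 0.389]
M [-0.121  0.157  0.008] sd [0.032 0.027 0.021]
Ftool [ 1.64  -0.442 -0.257] sd [0.389 0.419 0.543]
```

>>> step_arm --pt "0 -6 0 0 0 0 255" --pt "0 -6 0 0 0 0 255" --pt "0 -6 0 0 0 0 255"

```text
time_s: 10.92
eef_pos: [0.5115, 0.1271, 0.1122]
eef_rot: [0.65, 0.282, 0.648, -0.281]
wrist_force: [2.9, 2.1, -2.4]
opening: 0.134
```

```bash
python3 rd.py 4
```

```text
t 11.075 q6 -42.1
pos [511.52  127.103 112.2  ] sd [0.017 0.026 0.014]
head [43.121] sd [0.004]
F [ 2.491  2.457 -2.196] sd [0.538 0.525 0.207]
M [ 0.567 -0.572  0.031] sd [0.023 0.052 0.031]
Ftool [ 2.205  3.492 -0.094] sd [0.208 0.543 0.52 ]
```

>>> step_arm --pt "0 3.3 0.7 0 0 0 255" --pt "0 3.4 0.7 4 0 0 255" --pt "0 3.5 0.7 8 0 0 255" --pt "0 3.5 0.7 8 0 0 255" --pt "0 3.5 0.7 8 0 0 255"

```text
time_s: 11.75
eef_pos: [0.5139, 0.1287, 0.1117]
eef_rot: [0.628, 0.326, 0.627, -0.325]
wrist_force: [0.5, 1.5, -1.9]
opening: 0.135
```

```bash
python3 rd.py 4
```

```text
t 11.9 q6 -34.0
pos [513.913 128.692 111.77 ] sd [0.018 0.009 0.021]
head [35.183] sd [0.018]
F [ 0.699  1.581 -2.034] sd [0.413 0.106 0.477]
M [ 0.227 -0.192  0.032] sd [0.012 0.009 0.025]
Ftool [ 2.035  1.48  -0.891] sd [0.476 0.356 0.234]
```

>>> step_arm --pt "0 0.5 0 2 0 0 255" --pt "0 0.5 0 3 0 0 255" --pt "0 0.5 0 3 0 0 255"

```text
time_s: 12.32
eef_pos: [0.5143, 0.129, 0.1118]
eef_rot: [0.619, 0.342, 0.618, -0.342]
wrist_force: [-0.3, 0.6, -2.5]
opening: 0.127
```

```bash
python3 rd.py 4
```

```text
t 12.475 q6 -30.9
pos [514.333 129.    111.807] sd [0.012 0.02  0.018]
head [32.126] sd [0.008]
F [ 0.612  0.764 -2.431] sd [0.606 0.179 0.328]
M [ 0.112 -0.078  0.081] sd [0.036 0.028 0.01 ]
Ftool [ 2.432  0.922 -0.323] sd [0.328 0.529 0.346]
```

>>> step_arm --pt "0 0 0 2 0 0 255" --pt "0 0 0 3 0 0 255" --pt "0 0 0 3 0 0 255"

```text
time_s: 12.9
eef_pos: [0.5144, 0.129, 0.1118]
eef_rot: [0.61, 0.359, 0.609, -0.358]
wrist_force: [-0.2, 1.0, -3.0]
opening: 0.132
```

```bash
python3 rd.py 4
```

```text
t 13.05 q6 -27.9
pos [514.426 129.032 111.856] sd [0.009 0.014 0.011]
head [29.123] sd [0.01]
F [ 0.131  0.485 -3.371] sd [0.276 0.365 0.401]
M [ 0.111 -0.09   0.076] sd [0.022 0.025 0.024]
Ftool [ 3.371  0.346 -0.362] sd [0.401 0.065 0.453]
```

>>> step_arm --pt "0 0.2 0 9 0 0 255" --pt "0 0.5 0 18 0 0 255" --pt "0 0.7 0.2 27 0 0 255" --pt "0 0.9 0.3 36 0 0 255" --pt "0 1.1 0.4 45 0 0 255" --pt "0 1.1 0.4 45 0 0 255"

```text
time_s: 13.85
eef_pos: [0.5156, 0.1291, 0.1119]
eef_rot: [0.427, 0.564, 0.426, -0.564]
wrist_force: [0.1, -0.1, -2.9]
opening: 0.131
```

```bash
python3 rd.py 4
```

```text
t 14.0 q6 17.0
pos [515.558 129.134 111.871] sd [0.004 0.025 0.012]
head [-15.727] sd [0.039]
F [-0.061  0.148 -3.492] sd [0.884 0.48  0.519]
M [-0.001 -0.018  0.068] sd [0.017 0.025 0.007]
Ftool [ 3.492 -0.104 -0.125] sd [0.519 0.746 0.676]
```

Lateral force is almost nil, so the centre is good. Continuing to heading −54.

>>> step_arm --pt "0 0.2 0 9 0 0 255" --pt "0 0.5 0 18 0 0 255" --pt "0 0.7 0.2 27 0 0 255" --pt "0 0.9 0.3 36 0 0 255" --pt "0 0.9 0.3 38.3 0 0 255" --pt "0 0.9 0.3 38.3 0 0 255"

```text
time_s: 14.8
eef_pos: [0.5163, 0.1286, 0.1119]
eef_rot: [0.218, 0.673, 0.218, -0.672]
wrist_force: [0.1, -0.3, -3.3]
opening: 0.131
```

```bash
python3 rd.py 4
```

```text
t 14.95 q6 55.3
pos [516.307 128.63  111.875] sd [0.017 0.025 0.012]
head [-54.078] sd [0.011]
F [-0.214 -0.374 -2.985] sd [0.401 0.568 0.671]
M [-0.129  0.082  0.092] sd [0.031 0.015 0.041]
Ftool [2.985 0.175 0.397] sd [0.671 0.481 0.502]
```

>>> step_arm --pt "0 0 0 -4 0 0 255" --pt "0 0 0 -6.5 0 0 255" --pt "-8 0 0 -6.5 0 0 255" --pt "-20 0 0 -6.5 0 0 255" --pt "-60 0 0 -6.5 0 0 255" --pt "-88 0 0 -6.5 0 0 255" --pt "-88 0 0 -6.5 0 0 255"

```text
time_s: 15.88
eef_pos: [0.5185, 0.1288, 0.2035]
eef_rot: [0.256, 0.662, 0.254, -0.656]
wrist_force: [0.4, 0.1, -1.9]
opening: 0.133
```

```bash
python3 - <<'E'
from h import *
goto([.548,.0875,.1993],44)
E
```

```text
t 15.88 pos [518.5 128.8 203.5] head -47.69 q [  1.2   6.3 100.    0.   73.2  48.9] F [ 0.41  0.1  -1.87] M [-0.01  -0.008 -0.016]
move [ 4.5 50.4  6. ] [-9.169e+01 -5.000e-02 -5.600e-01]
```

>>> step_arm --pt "0 25 3 -10 0 0 255" --pt "4 50 6 -20 0 0 255" --pt "4 50 6 -30 0 0 255" --pt "4 50 6 -40 0 0 255" --pt "4 50 6 -50 0 0 255" --pt "4 50 6 -60 0 0 255" --pt "4 50 6 -70 0 0 255" --pt "4 50 6 -80 0 0 255" --pt "4 50 6 -91.5 0 0 255" --pt "4 50 6 -91.5 0 0 255"

```text
time_s: 17.12
eef_pos: [0.5448, 0.0877, 0.1949]
eef_rot: [0.65, 0.278, 0.65, -0.278]
wrist_force: [0.4, -0.7, -0.9]
opening: 0.13
```

```bash
python3 - <<'E'
from h import *
im,d,I=shot('wrist');save('w3',im);np.savez('w3',im=im,d=d,W=I['W']);cv2.imwrite('pics/w3c.png',cv2.resize(im[70:220,180:330,::-1],(600,600),interpolation=cv2.INTER_CUBIC))
goto([.548,.0875,.1993],44)
from nip import *
brass('w3.npz',(235,100,285,150))
E
```

```text
t 17.18 pos [544.9  87.7 195. ] head 43.67 q [ -3.2   9.4  97.5   0.   73.  -46.9] F [ 0.78  0.48 -1.83] M [ 0.016 -0.027  0.06 ]
move [-4.3  2.1  2.3] [-0.33 -0.   -0.03]
brass px 335 z pct [58.6 59.6 61.5 72.4 73.3]
tab 153 mean [516.2 128.3  72.2] rect c [516.1 128.1] size [20.6  4.9] axis head 45.2
collar 167 mean [515.2 128.9  59.6] rect c [515.8 128.2] size [15.3 16.9] axis head 134.8
```

View pics/w3c.png

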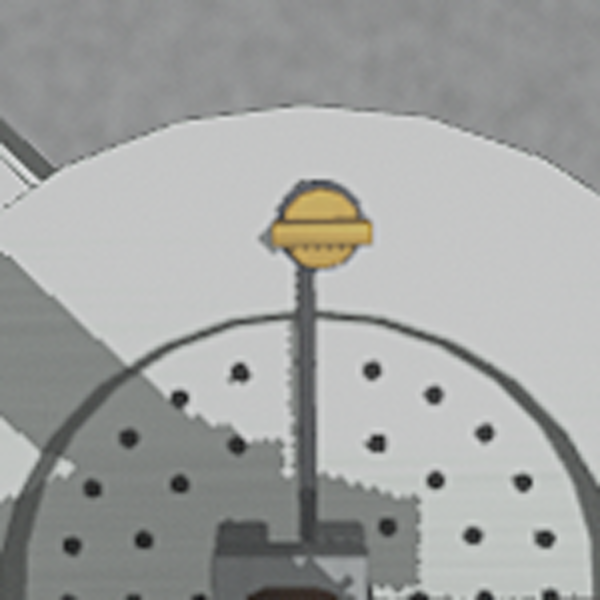

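The tab of nipple 1 has gone from 133.1° to 45.2°, about 88° clockwise, which is near enough a quarter turn. The tool ended 9.3° ahead of the tab, and I'll use that lag at nipple 2. Moving there now.

```bash
python3 - <<'E'
from h import *
goto([.693,.153,.1993],135)
E
```

```text
t 17.18 pos [544.9  87.7 195. ] head 43.67 q [ -3.2   9.4  97.5   0.   73.  -46.9] F [ 0.78  0.48 -1.83] M [ 0.016 -0.027  0.06 ]
move [ -4.2 152.2  55. ] [-9.133e+01  2.000e-02 -2.000e-02]
```

>>> step_arm --pt "-4 30 11 -10 0 0 255" --pt "-4 60 22 -20 0 0 255" --pt "-4 90 33 -30 0 0 255" --pt "-4 120 44 -40 0 0 255" --pt "-4 152 55 -50 0 0 255" --pt "-4 152 55 -60 0 0 255" --pt "-4 152 55 -70 0 0 255" --pt "-4 152 55 -80 0 0 255" --pt "-4 152 55 -91.3 0 0 255" --pt "-4 152 55 -91.3 0 0 255"

```text
time_s: 18.42
eef_pos: [0.693, 0.1532, 0.1995]
eef_rot: [0.654, -0.27, 0.653, 0.27]
wrist_force: [-0.5, -0.2, -1.3]
opening: 0.132
```

```bash
cat > look.py <<'E'
from nip import *
import sys
f=sys.argv[1]
im,d,I=shot('wrist');save(f,im);np.savez(f,im=im,d=d,W=I['W']);cv2.imwrite('pics/%sc.png'%f,cv2.resize(im[70:220,180:330,::-1],(600,600),interpolation=cv2.INTER_CUBIC))
goto([.693,.153,.1993],135)
brass(f+'.npz',(215,70,300,180))
T=pose()[1]
H,S,V=cv2.split(cv2.cvtColor(im,cv2.COLOR_RGB2HSV))
m=((H<15)&(S>90)&(V<170));m[:200]=0;m[:,:225]=0;m[:,285:]=0
v,u=np.where(m);B=bydepth(I,np.c_[u,v],d);B=(B-T[:3,3])@T[:3,:3]*1000;B=B[B[:,0]>-45]
print('bar tool',np.percentile(B,[2,50,98],axis=0).round(1).tolist())
w,E=np.linalg.eigh(np.cov(B[:,1:].T));print('bar axis yaw in tool (deg from z)',np.degrees(np.arctan(E[0,1]/E[1,1])))
E
python3 look.py w4
```

```text
t 18.48 pos [693.  153.2 199.7] head 134.83 q [   2.9   28.6   72.1    0.    79.2 -131.9] F [-0.39 -0.47 -1.14] M [0.014 0.003 0.071]
move [ 0.4 -0.1 -0.2] [-0.17  0.05  0.03]
brass px 316 z pct [57.9 59.5 60.5 72.5 73.5]
tab 138 mean [661.  119.7  72.6] rect c [661.4 120. ] size [20.9  4.4] axis head -135.3
collar 162 mean [660.6 120.4  59.6] rect c [660.7 120.3] size [16.3 16.7] axis head 134.1
bar tool [[-35.5, -6.1, -20.4], [-34.2, -0.7, 0.7], [-32.0, 4.8, 25.3]]
bar axis yaw in tool (deg from z) 0.01827845467874592
```

View pics/w4c.png

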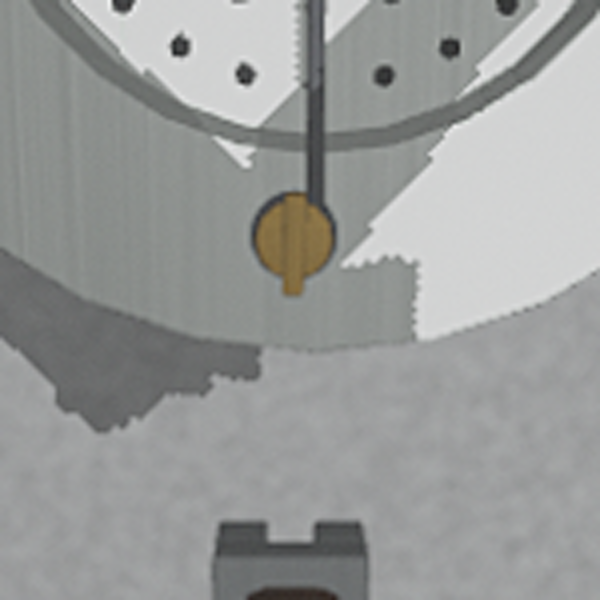

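The view shows nipple 2 at crop (293,240), with the key's slotted foot lined up at (290,540). The tab axis is 44.7°.

```bash
python3 - <<'E'
from h import *
goto([.6597,.1185,.132],134)
E
```

```text
t 18.48 pos [693.  153.2 199.7] head 134.83 q [   2.9   28.6   72.1    0.    79.2 -131.9] F [-0.39 -0.47 -1.14] M [0.014 0.003 0.071]
move [ 67.6  -1.1 -48.2] [0.83 0.05 0.03]
```

>>> step_arm --pt "0 -1 -48 0.8 0 0 255" --pt "0 -1 -48 0.8 0 0 255" --pt "30 -1 -48 0.8 0 0 255" --pt "55 -1 -48 0.8 0 0 255" --pt "65 -1 -48 0.8 0 0 255" --pt "67 -1 -48 0.8 0 0 255" --pt "67 -1 -48 0.8 0 0 255" --pt "67 -1 -48 0.8 0 0 255"

```text
time_s: 19.48
eef_pos: [0.661, 0.1186, 0.1345]
eef_rot: [0.656, -0.267, 0.654, 0.266]
wrist_force: [-0.6, 0.2, -1.6]
opening: 0.132
```

```bash
python3 - <<'E'
from h import *
goto([.6597,.1185,.117],134)
E
```

```text
t 19.48 pos [661.  118.6 134.5] head 134.3 q [ 1.000e-01  2.740e+01  8.170e+01  0.000e+00  7.070e+01 -1.342e+02] F [-0.6   0.16 -1.61] M [ 0.016 -0.025  0.033]
move [17.5  0.9 -1.1] [0.3  0.17 0.15]
```

>>> step_arm --pt "5 0.9 -0.8 0.3 0 0 255" --pt "9 0.9 -0.8 0.3 0 0 255" --pt "12 0.9 -0.8 0.3 0 0 255" --pt "15 0.9 -0.8 0.3 0 0 255" --pt "17 0.9 -0.8 0.3 0 0 255" --pt "17 0.9 -0.8 0.3 0 0 255"

```text
time_s: 20.23
eef_pos: [0.6589, 0.1186, 0.1159]
eef_rot: [0.656, -0.265, 0.655, 0.265]
wrist_force: [0.4, 0.6, -1.0]
opening: 0.136
```

```bash
python3 rd.py 4
```

```text
t 20.375 q6 -134.0
pos [659.041 118.631 116.155] sd [0.067 0.016 0.138]
head [134.023] sd [0.002]
F [ 0.3   -0.022 -1.535] sd [0.506 0.366 0.441]
M [ 0.017  0.009 -0.003] sd [0.036 0.018 0.013]
Ftool [ 1.536 -0.223  0.198] sd [0.441 0.44  0.443]
```

>>> step_arm --pt "2 0 0 0 0 0 255" --pt "4 0 0 0 0 0 255" --pt "4.3 3 0 0 0 0 255" --pt "4.3 3 0 0 0 0 255" --pt "4.3 3 0 0 0 0 255"

```text
time_s: 21.05
eef_pos: [0.657, 0.1207, 0.112]
eef_rot: [0.656, -0.265, 0.655, 0.265]
wrist_force: [0.2, -0.4, -2.2]
opening: 0.132
```

```bash
python3 rd.py 4
```

```text
t 21.2 q6 -133.8
pos [657.057 120.695 111.962] sd [0.013 0.018 0.014]
head [134.022] sd [0.002]
F [ 0.052 -0.684 -1.929] sd [0.162 0.245 0.325]
M [-0.168 -0.088  0.016] sd [0.047 0.028 0.018]
Ftool [ 1.929 -0.525 -0.441] sd [0.326 0.177 0.234]
```

>>> step_arm --pt "0 -6 0 0 0 0 255" --pt "0 -6 0 0 0 0 255" --pt "0 -6 0 0 0 0 255"

```text
time_s: 21.62
eef_pos: [0.6607, 0.117, 0.1118]
eef_rot: [0.656, -0.265, 0.655, 0.265]
wrist_force: [-2.9, 2.5, -0.3]
opening: 0.132
```

```bash
python3 rd.py 4
```

```text
t 21.775 q6 -134.2
pos [660.763 116.896 111.786] sd [0.039 0.044 0.023]
head [134.033] sd [0.003]
F [-3.08   2.934 -0.315] sd [0.224 0.293 0.278]
M [ 0.622  0.588 -0.028] sd [0.036 0.031 0.024]
Ftool [ 0.314  4.25  -0.176] sd [0.278 0.312 0.196]
```

>>> step_arm --pt "0 3.5 0.8 0 0 0 255" --pt "0 3.7 0.8 9 0 0 255" --pt "0 3.9 0.9 18 0 0 255" --pt "0 4.1 1.0 27 0 0 255" --pt "0 4.3 1.1 36 0 0 255" --pt "0 4.5 1.2 45 0 0 255" --pt "0 4.7 1.4 54 0 0 255" --pt "0 4.8 1.6 63 0 0 255" --pt "0 4.8 1.6 63 0 0 255"

```text
time_s: 22.95
eef_pos: [0.6593, 0.1206, 0.112]
eef_rot: [0.699, 0.116, 0.697, -0.116]
wrist_force: [-0.8, 0.7, -1.7]
opening: 0.132
```

```bash
python3 rd.py 4
```

```text
t 23.1 q6 -70.9
pos [659.285 120.722 111.985] sd [0.03  0.057 0.001]
head [71.173] sd [0.041]
F [-0.088  0.676 -1.876] sd [0.473 0.115 0.141]
M [0.06  0.076 0.047] sd [0.035 0.023 0.047]
Ftool [ 1.876  0.61  -0.307] sd [0.142 0.149 0.464]
```

>>> step_arm --pt "0 0.2 0 9 0 0 255" --pt "0 0.5 0.1 18 0 0 255" --pt "0 0.7 0.2 27 0 0 255" --pt "0 0.9 0.3 36 0 0 255" --pt "0 1.1 0.4 45 0 0 255" --pt "0 1.2 0.6 54 0 0 255" --pt "0 1.3 0.8 63 0 0 255" --pt "0 1.3 0.8 63 0 0 255"

```text
time_s: 24.15
eef_pos: [0.6603, 0.1216, 0.112]
eef_rot: [0.535, 0.464, 0.534, -0.463]
wrist_force: [-0.7, -0.5, -1.5]
opening: 0.132
```

```bash
python3 rd.py 4
```

```text
t 24.3 q6 -7.9
pos [660.276 121.689 111.958] sd [0.028 0.064 0.017]
head [8.216] sd [0.035]
F [-0.635 -0.709 -1.198] sd [0.589 0.308 0.245]
M [-0.205  0.053  0.073] sd [0.02  0.02  0.021]
Ftool [ 1.196 -0.732  0.61 ] sd [0.245 0.601 0.285]
```

>>> step_arm --pt "0 0.2 0.3 9 0 0 255" --pt "0 0.4 0.5 18 0 0 255" --pt "0 0.6 0.6 27 0 0 255" --pt "0 0.8 0.7 36 0 0 255" --pt "0 1.0 0.8 45 0 0 255" --pt "0 1.1 1.0 54 0 0 255" --pt "0 1.2 1.2 63 0 0 255" --pt "0 1.2 1.2 63 0 0 255"

```text
time_s: 25.35
eef_pos: [0.6614, 0.1209, 0.1119]
eef_rot: [0.214, 0.675, 0.214, -0.673]
wrist_force: [-1.0, -1.3, -0.6]
opening: 0.135
```

```bash
python3 rd.py 4
```

```text
t 25.5 q6 55.1
pos [661.41  120.919 111.919] sd [0.012 0.024 0.021]
head [-54.769] sd [0.032]
F [-0.805 -1.444 -0.461] sd [0.332 0.215 0.627]
M [-0.27   0.244  0.111] sd [0.042 0.017 0.031]
Ftool [0.459 0.715 1.491] sd [0.627 0.35  0.183]
```

>>> step_arm --pt "0 0 0 -4 0 0 255" --pt "0 0 0 -7 0 0 255" --pt "-8 0 0 -7 0 0 255" --pt "-20 0 0 -7 0 0 255" --pt "-60 0 0 -7 0 0 255" --pt "-88 0 20 -7 0 0 255" --pt "-88 0 50 -7 0 0 255" --pt "-88 0 50 -7 0 0 255" --pt "-88 0 50 -7 0 0 255"

```text
time_s: 26.68
eef_pos: [0.621, 0.0925, 0.2006]
eef_rot: [0.254, 0.661, 0.253, -0.659]
wrist_force: [0.2, 0.1, -2.0]
opening: 0.132
```

```bash
python3 look.py w5
```

```text
t 26.73 pos [621.   92.6 200.2] head -47.98 q [-2.4 18.4 85.9  0.  75.5 45.6] F [ 0.35  0.02 -0.97] M [ 0.039  0.009 -0.005]
move [  1.2   3.3 -93.9] [ 1.7702e+02 -1.4000e-01  2.1000e-01]
brass px 319 z pct [58.4 59.6 60.6 72.2 73.2]
tab 137 mean [661.2 120.8  72.4] rect c [661.1 120.7] size [20.1  4.4] axis head -135.9
collar 167 mean [660.8 120.8  59.7] rect c [660.9 120.7] size [16.7 16.4] axis head 128.7
bar tool [[-35.9, -4.6, -22.1], [-34.6, 0.7, -1.2], [-32.6, 6.1, 23.3]]
bar axis yaw in tool (deg from z) -1.0927037112668612
```

View pics/w5.png

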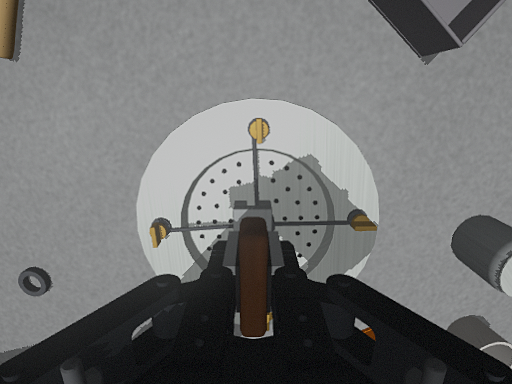

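Nipple 2's tab axis is 44.1° (it was 44.7°), so it has turned about 180°. Nipple 1 at (157,235) is still crosswise. Now taking the key back to its stand.

```bash
python3 - <<'E'
from h import *
goto([.4905,-.2975,.2],84.3)
E
```

```text
t 26.73 pos [621.   92.6 200.2] head -47.98 q [-2.4 18.4 85.9  0.  75.5 45.6] F [ 0.35  0.02 -0.97] M [ 0.039  0.009 -0.005]
move [-3.000e-01  2.024e+02  3.581e+02] [-1.3228e+02  3.0000e-02 -2.0000e-01]
```

>>> step_arm --pt "0 20 36 -10 0 0 255" --pt "0 40 72 -20 0 0 255" --pt "0 60 108 -30 0 0 255" --pt "0 80 144 -40 0 0 255" --pt "0 100 180 -50 0 0 255" --pt "0 120 216 -60 0 0 255" --pt "0 140 252 -70 0 0 255" --pt "0 160 288 -80 0 0 255" --pt "0 180 324 -90 0 0 255" --pt "0 202 358 -100 0 0 255"

```text
time_s: 27.98
eef_pos: [0.4898, -0.2987, 0.1994]
eef_rot: [0.67, 0.228, 0.669, -0.228]
wrist_force: [0.8, -0.4, -1.4]
opening: 0.136
```

>>> step_arm --pt "0 0 0 -10 0 0 255" --pt "0 0 0 -20 0 0 255" --pt "0 0 0 -30 0 0 255" --pt "0 0 0 -32.3 0 0 255" --pt "0 0 0 -32.3 0 0 255" --pt "0 0 0 -32.3 0 0 255"

```text
time_s: 28.72
eef_pos: [0.49, -0.2974, 0.1994]
eef_rot: [0.707, 0.035, 0.706, -0.035]
wrist_force: [0.6, 0.2, -1.9]
opening: 0.128
```

```bash
python3 - <<'E'
from h import *
goto([.4905,-.2975,.086],84.3)
E
```

```text
t 28.73 pos [ 490.  -297.4  199.4] head 84.29 q [-4.320e+01  1.180e+01  9.420e+01  1.000e-01  7.390e+01 -1.275e+02] F [ 0.64  0.2  -1.88] M [-0.007  0.031  0.033]
move [ 1.134e+02 -1.000e-01  3.000e-01] [-0.01  0.1  -0.03]
```

>>> step_arm --pt "50 0 0 0 0 0 255" --pt "90 0 0 0 0 0 255" --pt "115 0 0 0 0 0 255" --pt "130 0 0 0 0 0 255" --pt "139 0 0 0 0 0 255" --pt "141 0 0 0 0 0 255" --pt "141 0 0 0 0 0 255"

```text
time_s: 29.6
eef_pos: [0.4904, -0.2979, 0.0593]
eef_rot: [0.707, 0.035, 0.705, -0.035]
wrist_force: [0.6, 0.4, -1.8]
opening: 0.13
```

```bash
python3 rd.py 3
```

```text
t 29.7 q6 -127.5
pos [ 490.469 -297.916   59.411] sd [0.028 0.026 0.059]
head [84.324] sd [0.002]
F [ 0.398  0.35  -1.656] sd [0.13  0.117 0.155]
M [0.039 0.005 0.002] sd [0.004 0.004 0.033]
Ftool [1.657 0.389 0.356] sd [0.156 0.121 0.126]
```

>>> step_arm --pt "2 0 0 0 0 0 255" --pt "4 0 0 0 0 0 255" --pt "4.8 0 0 0 0 0 255" --pt "4.8 0 0 0 0 0 255"

```text
time_s: 30.25
eef_pos: [0.49, -0.2975, 0.054]
eef_rot: [0.707, 0.035, 0.706, -0.035]
wrist_force: [-0.8, 0.5, 3.7]
opening: 0.131
```

```bash
python3 rd.py 3
```

```text
t 30.35 q6 -127.5
pos [ 490.024 -297.499   54.   ] sd [0.013 0.017 0.011]
head [84.325] sd [0.002]
F [-0.958  0.886  4.047] sd [0.107 0.333 0.36 ]
M [0.244 0.256 0.038] sd [0.011 0.025 0.006]
Ftool [-4.049  0.788 -1.034] sd [0.36  0.322 0.135]
```

Contact with the stand's floor (about 5.5 N) at TCP z = 54 mm, the same as at the pick. Releasing.

>>> step_arm --pt "-0.5 0 0 0 0 0 220" --pt "-0.5 0 0 0 0 0 180" --pt "-0.5 0 0 0 0 0 120" --pt "-0.5 0 0 0 0 0 60" --pt "-0.5 0 0 0 0 0 0" --pt "-0.5 0 0 0 0 0 0" --pt "-0.5 0 0 0 0 0 0"

```text
time_s: 31.28
eef_pos: [0.4899, -0.2974, 0.0542]
eef_rot: [0.707, 0.035, 0.706, -0.035]
wrist_force: [0.6, -0.2, -0.1]
opening: 1.007
```

>>> step_arm --pt "-20 0 0 0 0 0 0" --pt "-50 0 0 0 0 0 0" --pt "-100 0 0 0 0 0 0" --pt "-160 0 0 0 0 0 0" --pt "-190 0 0 0 0 0 0" --pt "-190 0 0 0 0 0 0" --pt "-190 0 0 0 0 0 0"

```text
time_s: 32.15
eef_pos: [0.4891, -0.297, 0.243]
eef_rot: [0.706, 0.036, 0.706, -0.035]
wrist_force: [-0.2, 0.0, -0.1]
opening: 0.996
```

```bash
python3 - <<'E'
from h import *
im,d,I=shot('side');a=im[:,:,::-1];cv2.imwrite('pics/end.png',cv2.resize(a,(800,600)))
z=np.load('side.npz');print('changed px vs start', (np.abs(im.astype(int)-z['im']).max(2)>40).sum());print(pose()[0]['opening'],pose()[0]['eef_pos'])
im,d,I=shot('top');b=np.load('top.npz')
m=(np.abs(im.astype(int)-b['im']).max(2)>50).astype(np.uint8);k,l,s,c=cv2.connectedComponentsWithStats(m)
print([(list((c[i]*1.5625).round()),int(s[i,4])) for i in range(1,k) if s[i,4]>6])
E
```

```text
changed px vs start 30976
0.9986913010529469 [ 0.48880273 -0.29677828  0.24230531]
[([np.float64(475.0), np.float64(439.0)], 32915), ([np.float64(591.0), np.float64(285.0)], 9), ([np.float64(344.0), np.float64(304.0)], 17), ([np.float64(46.0), np.float64(521.0)], 4185), ([np.float64(41.0), np.float64(460.0)], 11), ([np.float64(81.0), np.float64(544.0)], 92), ([np.float64(375.0), np.float64(538.0)], 34), ([np.float64(189.0), np.float64(590.0)], 18), ([np.float64(205.0), np.float64(593.0)], 7)]
```

View pics/end.png

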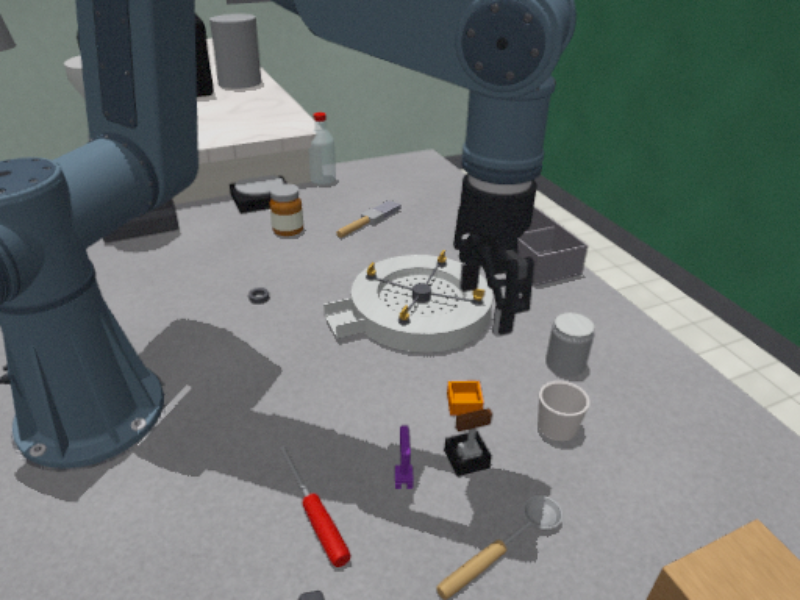

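The key stands upright in the black stand at (470,435). The gripper is clear of it, and the bystanders are where they were. Handing in.

```bash
python3 -c "
from h import *
print(ctrl.hand_in())"
```

```text
the job is handed in; nothing more can be done
None
```

I tightened nipple 1 and then nipple 2 with the T key, stood the key back in its black stand, and handed the job in at about 32 s.

- **Nipple 1 (one quarter turn):** the wrist camera saw the tab go from 133.1° to 45.2°, about 88° clockwise. The torque readings also suggest about 87°, so it is probably 2–3° short of an exact quarter turn. I left it rather than go back to it after nipple 2.
- **Nipple 2 (two quarter turns):** the tab went from 44.7° to 44.1°, about 180° clockwise.
- **Force:** I found both nipples by feeling the key's side play. The side and vertical forces I read on them stayed under about 5 N, well below the 22 N limit.
- **Key:** setting it down pressed on the stand's floor with about 5.5 N, at the same height as when I picked it up. The last side view shows it upright with the gripper open and clear.
- **Other things:** the last pictures show no bystander moved. In the top view the arm and its shadow covered part of the table. I did not measure nipples 3 and 4 again, but the key never touched them.

My first move swapped two axes and sent the arm up and outward. It touched nothing, and I corrected it straight away.

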